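Square a dollhouse chest in the jig and hold it up in spring tongs

TASK

On the flat jig, push the little wooden chest of drawers squarely up against both stops so that its back touches the far stop and its side touches the side stop; then take the steel spring tongs from their rest, close their tips on the chest's left and right sides where it stands, and lift it. Finish while still holding it up for spraying: gripped only by the tongs, upright and straight between the tips, with its underside well over 10 cm above the desk. Never lift the chest in your fingers, and leave everything else on the desk where it is.

Things in the scene. Friction and masses are not known exactly. Their poses are not given: they have to be found in the camera images.
- jig: Fixed aluminium plate on the desk, 130 x 130 x 8 mm, with two stop bars 12 mm thick, tops 22 mm above the desk. Origin: centre of its underside; z up, +x away from the robot within 0.3 rad. Far stop: face at jig x = +50 mm, from y = +10 to +62 mm. Side stop: face at jig y = +50 mm, from x = -22 to +50 mm. The -x side is open: tongs come in there along jig +x, above the stops.
- jig_home (a point): Point on the jig plate's top (8 mm above the desk), at jig x = 36, y = 32 mm, where the chest's origin is when it stands home against both stops. Same axes as the jig.
- chest: Miniature wooden chest of drawers on the jig plate, 28 mm deep (x), 36 wide (y), 46 high (z), 30 to 55 g. Origin: centre of its underside, 8 mm above the desk. Drawer front faces its own -x, plain back +x. Starts 20 to 55 mm short of each stop, skewed up to 0.3 rad to the jig. The tongs take it by its two y sides.
- tongs: Steel spring tongs, 180 mm long, 85 g, lying flat on the rest: two arms joined by a rear hinge (x = -75 mm), opening sideways. Body of the left (+y) arm (its x turns with it, half the closing angle). Origin: on the centre line at the grip waist, underside, 31 mm above the desk. x runs to the tips, z up. Arms 12 to 14 mm high, mid-height 7 mm up.
- tongs_waist (a point): Middle of the waist, where to grip: tongs x = 0, 7 mm above the tongs' origin. Flat sides from x = -24 to +24 mm, 43 mm wide outside when open, 30 mm (then parallel) when the tips hold the chest. Squeezing it closes the tips, 2.1 mm per mm; they spring open by themselves. It needs 3 N at 38 mm wide (tip gap 52 mm), 9 N when closed on the chest; grip with 20 N or more.
- tongs_tip (a point): Point midway between the two tip pads while open, 80 mm ahead of the waist along tongs x, at the same height. Flat rubber pads 32 mm long, 14 mm high, from x = 64 to 96 mm; inside gap 62 mm open.
- tongs_arm (a joint): Angle by which the tongs are closed (rad): 0 sprung open, about 0.17 when the tips hold the chest by its sides, up to 0.27 squeezed with nothing between the tips.
- rest: Fixed dark wooden rest under the tongs, axes along theirs within 0.03 rad. Origin: centre of its underside on the desk. Base 120 x 60 x 5 mm; two cross bars 10 mm thick, tops 31 mm above the desk, at x = -50 mm (50 mm wide) and x = +45 mm (84 mm wide); between them the tongs' waist is free down to the base.
- vanity: Bystander: painted pink dollhouse vanity with mirror, 50 x 90 x 103 mm, origin at the centre of its underside.
- tray: Bystander: pewter tray miniature, 36 x 56 x 8 mm, origin at the centre of its underside.
- lampshade: Bystander: small glass lampshade, a cone 52 mm across the foot, 36 mm high, origin at the centre of its foot.
- spokeshave: Bystander: steel spokeshave, 256 mm long along its y, 30 mm high, origin under its middle.
- glue: Bystander: glue bottle, 34 mm across, 75 mm high, origin at the centre of its underside.
- spool: Bystander: wooden spool, 32 mm across, 34 mm high, origin at the centre of its underside.

How it is judged:
By the outcome, as a careful person would: the job done as asked, in the order asked, and still so for the second after the job is handed in, while the arm keeps its last pose, push and grip.
It also fails if it takes over 72 s, if anything falls off the work surface, if the arm or the gripper's body presses on something with over 40 N, if the wrist force passes 120 N, or if a joint passes its speed limit or range.

ROBOT

A 6-joint arm with a two-finger parallel gripper is mounted at the origin on the work surface. World frame = base frame: x ahead of the robot, y to its left, z up, the work surface at z = 0. Lengths are in m, angles in rad, forces in N, time in s.
With the tool pointing down it reaches from about 0.3 to 0.775 m from the base axis. Payload 14.6 kg.
Tool frame: the origin (TCP) lies midway between the tips of the shut fingers; the grasp point (between the pads) lies 19 mm behind it; z points along the fingers, y is the line along which they close (so a half turn about z gives the same grasp; the last joint's range is limited). The gripper opens to 94 mm and grips with 3 to 60 N. Pads are 16 mm wide; open, the fingers measure 119 mm over their backs; the gripper's body (75 mm by 177 mm) begins 78 mm behind the grasp point.
Start: joints at [1.115, 0.3, 1.521, -0, 1.321, -0.067], TCP at [0.208, 0.509, 0.181] pointing down, gripper open.
Joint ranges: [-3.03, 3.03], [-0.79, 2.21], [0.23, 2.52], [-1.04, 4.18], [0, 3.07], [-2.55, 2.55]. Speed limits (rad/s): [2.22, 2.22, 2.57, 3.14, 3.14, 3.14].

INTERFACE

Orientations are given as [roll, pitch, yaw] about the fixed x, y, z axes, in that order (R = Rz(yaw) Ry(pitch) Rx(roll)).
In Python, from rig import ctrl gives the robot as it stands.
- The arm moves only by the shell command python3 shift.py 'ROWS' [FORCE]. ROWS is a JSON list that holds a single list of rows (three levels of brackets), with 1 to 10 rows, each of 7 numbers: dx, dy, dz in m, then a rotation vector rx, ry, rz in rad, then the opening from 0.0 (shut) to 1.0 (fully open); each row is the pose to reach, as a shift and turn from the pose commanded when the command began, along the tool's axes at that moment; what a row does not reach only later rows make up. A row lasts 1/12 s, in which the tool goes at most 0.0417 m and 0.125 rad, less where a joint would pass 70% of its speed; a pose out of reach is approached as far as the arm can. The fingers move at their own pace and stop on an object; FORCE is the grip in N (left out, the last holds). Time passes only in rows, so rows that do not move let the fingers close. It prints the time, the measured TCP pose, the force, the opening and the grip force at its end. Input that does not fit is refused with a message, and nothing moves.
- ctrl.sense(): the state, without advancing time (a new reading comes with each control period).
- ctrl.get_image(name): name is "scene" or "top" or "wrist"; returns a dict with "pixels" (420x560x3 uint8, blue, green, red), "fx", "fy", "cx", "cy" (pixels), "pose" (4x4, takes a point from camera to world coordinates). Camera axes: x right, y down, z forward; pixel columns grow to the right and rows downward; lengths in m; the calibration is good to about 2 mm. A picture is of the moment at which its call begins. There is no depth.
- ctrl.close_job(): hands the job in; it is judged then, once.
The state is a dict: "clock": time; "joints": joint angles; "qd": joint speeds; "tau": joint torques, N m; "tcp_pos": TCP position; "ee_rot": TCP orientation; "contact_force": force on the tool from outside, world axes, zero at the start; "wrist_torque": the same for the moment, N m; "width": opening from 0.0 (shut) to 1.0 (fully open); "gripper_force": force on a finger pad.
Only numpy, scipy, OpenCV 4.12 (cv2) and the standard library are available. Lean on these libraries where they do the work, as an engineer would, in place of code of your own. Each camera call takes 0.05 s, during which the arm holds its last target. There are 200 camera calls.

## Working session

There is one attempt and no reset: what is moved stays moved. The work goes in short steps, Python scripts to look and compute and a shell command to move; the robot and the scene stay as the last step left them, time stands still between calls to the robot, and variables do not carry over. Pictures are saved under pics/ and viewed, at most 10 in all, crops included, and the job is handed in when it is done.

```bash
ls; mkdir -p pics
python3 - <<'E'
from rig import ctrl
import cv2,numpy as np
for n in ("scene","top"):
    d=ctrl.get_image(n); cv2.imwrite(f"pics/{n}0.png",d["pixels"]); np.savez(f"pics/{n}0.npz",**d)
    print(n,d["fx"],d["fy"],d["cx"],d["cy"]);print(np.round(d["pose"],3))
print(ctrl.sense())
E
```

```text
pics
rig.py
shift.py
scene 459.17864371181463 459.17864371181463 282.36356537438195 214.96618082896234
[[ 0.88   0.363 -0.306  0.932]
 [ 0.474 -0.694  0.542 -0.608]
 [-0.016 -0.622 -0.783  0.931]
 [ 0.     0.     0.     1.   ]]
top 504.5579330515856 504.5579330515856 274.3550150347488 217.3090372532737
[[ 0.01  -0.981  0.195  0.313]
 [-1.    -0.011 -0.002 -0.015]
 [ 0.004 -0.195 -0.981  1.552]
 [ 0.     0.     0.     1.   ]]
{'clock': 0.1, 'joints': array([ 1.11534546e+00,  3.00412114e-01,  1.52152825e+00, -8.50074100e-06,
        1.32070286e+00, -6.66381177e-02]), 'qd': array([-0.00037735, -0.00232031, -0.00167749,  0.00216762,  0.00104215,
        0.00103574]), 'tau': array([ 1.28179818e-04, -5.32649016e+01, -3.53278184e+01,  7.08956318e-02,
        2.36040872e-02, -6.94673690e-05]), 'tcp_pos': array([0.20840645, 0.50869812, 0.18064105]), 'ee_rot': array([-3.14054386e+00, -6.17406404e-05,  2.75278198e+00]), 'contact_force': array([-0.01915581, -1.19091236, -0.75808751]), 'wrist_torque': array([-0.00046468, -0.04401808,  0.00149049]), 'gripper_force': 0.0, 'width': 1.0003915666072003}
```
View pics/scene0.png

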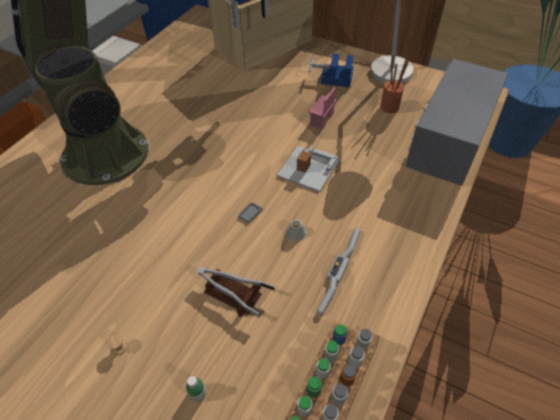

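View pics/top0.png

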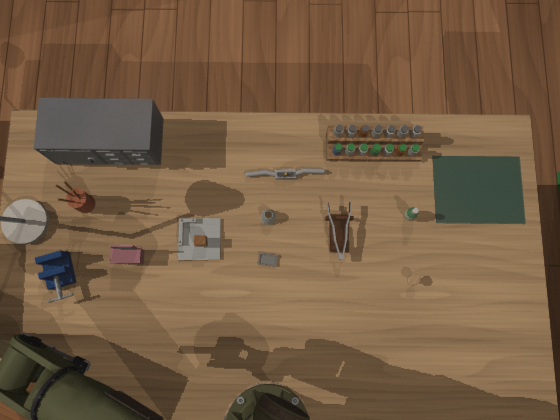

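The scene view shows the jig with the chest at about (305,163) and the tongs on their rest at about (233,290). In the top view the jig centre is about (200,240), the chest about (200,240) and the side stop is on the left. The tongs' hinge is at about (340,258), with tips at about (330,203) and (351,205).

Create h.py:
```python
import numpy as np, cv2
from scipy.spatial.transform import Rotation as R
from rig import ctrl
np.set_printoptions(precision=4,suppress=True)
def snap(cam,name):
    d=ctrl.get_image(cam); cv2.imwrite(f"pics/{name}.png",d["pixels"]); np.savez(f"pics/{name}.npz",**d); return d
def load(name): return dict(np.load(f"pics/{name}.npz"))
def ray(d,uv):
    P=d["pose"]; v=P[:3,:3]@np.array([(uv[0]-d["cx"])/d["fx"],(uv[1]-d["cy"])/d["fy"],1]); return P[:3,3],v
def plane(d,uv,z):
    o,v=ray(d,uv); return o+v*(z-o[2])/v[2]
def proj(d,p):
    P=d["pose"]; c=P[:3,:3].T@(np.asarray(p)-P[:3,3]); return np.array([d["fx"]*c[0]/c[2]+d["cx"],d["fy"]*c[1]/c[2]+d["cy"]])
def tri(obs):
    A=np.zeros((3,3));b=np.zeros(3)
    for d,uv in obs:
        o,v=ray(d,uv);v=v/np.linalg.norm(v);M=np.eye(3)-np.outer(v,v);A+=M;b+=M@o
    p=np.linalg.solve(A,b); return p,[np.linalg.norm(proj(d,p)-uv) for d,uv in obs]
def tool():
    s=ctrl.sense(); return np.array(s["tcp_pos"]),R.from_euler("xyz",s["ee_rot"])
```

Run:
```python
from h import *
t=load("top0")
for n,uv,z in [("jig",(200,240),.008),("chest",(200,240),.054),("hinge",(340,258),.04),("tipL",(330,203),.04),("tipR",(351,205),.04),("vanity",(125,256),.05),("glue",(412,214),.05),("lamp",(268,216),.02),("tray",(268,260),.008),("shave",(287,173),.02),("spool?",(410,280),.03)]: print(n,plane(t,uv,z))
w=snap("wrist","w0"); p,r=tool()
C=np.eye(4);C[:3,:3]=r.as_matrix();C[:3,3]=p
print(np.linalg.inv(C)@w["pose"],w["fx"],w["cx"],w["cy"]); print(r.as_matrix())
```

```text
jig [0.5458 0.2119 0.008 ]
chest [0.5389 0.2051 0.054 ]
hinge [ 0.4908 -0.2159  0.04  ]
tipL [ 0.6602 -0.1877  0.04  ]
tipR [ 0.6546 -0.2522  0.04  ]
vanity [0.4888 0.4277 0.05  ]
glue [ 0.6263 -0.4357  0.05  ]
lamp [0.6213 0.0025 0.02  ]
tray [0.4861 0.0009 0.008 ]
shave [ 0.7602 -0.0556  0.02  ]
spool? [ 0.4279 -0.4266  0.03  ]
[[ 0.0007 -0.9652 -0.2616  0.0764]
 [ 1.      0.0004  0.0013  0.0006]
 [-0.0011 -0.2616  0.9652 -0.2028]
 [ 0.      0.      0.      1.    ]] 318.2695876042187 277.2428980438527 208.41554420304678
[[-0.9254  0.3791 -0.0004]
 [ 0.3791  0.9254 -0.0008]
 [ 0.0001 -0.0009 -1.    ]]
```

```bash
python3 shift.py '[[[-0.04, -0.015, 0, 0, 0, -0.1, 1], [-0.08, -0.03, 0, 0, 0, -0.2, 1], [-0.12, -0.045, 0, 0, 0, -0.3, 1], [-0.16, -0.06, 0, 0, 0, -0.389, 1], [-0.2, -0.075, 0, 0, 0, -0.389, 1], [-0.24, -0.09, 0, 0, 0, -0.389, 1], [-0.28, -0.105, 0, 0, 0, -0.389, 1], [-0.32, -0.12, 0, 0, 0, -0.389, 1], [-0.36, -0.135, 0, 0, 0, -0.389, 1], [-0.39, -0.15, 0, 0, 0, -0.389, 1]]]' && python3 shift.py '[[[0, 0, 0, 0, 0, 0, 0], [0, 0, 0, 0, 0, 0, 0], [0, 0, 0, 0, 0, 0, 0]]]' 30
python3 - <<'E'
from h import *
d=snap("wrist","w1"); print(*tool()[0]); cv2.imwrite("pics/w1c.png",cv2.resize(d["pixels"],None,fx=1.4,fy=1.4,interpolation=cv2.INTER_CUBIC))
E
```

```text
clock: 0.98
tcp_pos: [0.5129, 0.2216, 0.181]
ee_rot: [-3.142, -0.0, -3.141]
contact_force: [0.3, 0.5, 0.3]
width: 0.997
gripper_force: 0.0
clock: 1.23
tcp_pos: [0.5112, 0.2235, 0.1808]
ee_rot: [-3.142, -0.001, 3.141]
contact_force: [-0.2, -0.1, -0.2]
width: 0.825
gripper_force: 0.0
0.5109639195381909 0.22401867629256383 0.1810479065039357
```

View pics/w1c.png

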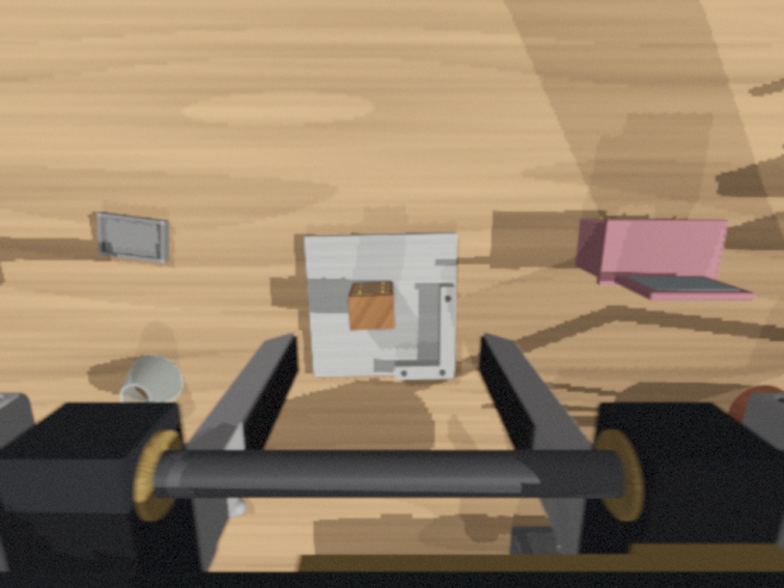

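The wrist view shows the jig plate's corners at (305,236), (458,233), (456,376) and (314,377) in the 1.4x picture. The chest top is about (349–395, 296–330), and the side stop is on the right. I'll take a second view from lower and to the side.

```bash
python3 shift.py '[[[-0.01, -0.035, 0.02, 0, 0, 0, 0], [-0.02, -0.07, 0.045, 0, 0, 0, 0], [-0.02, -0.104, 0.07, 0, 0, 0, 0], [-0.02, -0.104, 0.07, 0, 0, 0, 0], [-0.02, -0.104, 0.07, 0, 0, 0, 0], [-0.02, -0.104, 0.07, 0, 0, 0, 0]]]'
python3 - <<'E'
from h import *
d=snap("wrist","w2"); print(*tool()[0])
a=load("w1")["pixels"][155:280,205:340]; b=d["pixels"]
f=lambda im,k:cv2.resize(im,None,fx=k,fy=k,interpolation=cv2.INTER_CUBIC)
t=load("w1")
# where does the jig lie in w2
uv=[proj(d,plane(t,np.array(q)/1.4,.008)) for q in ((305,236),(458,233),(456,376),(314,377))]; print(np.array(uv))
u0,v0=np.min(uv,0).astype(int)-15;u1,v1=np.max(uv,0).astype(int)+15
v0=max(v0,0);c=b[v0:v1,u0:u1];print(u0,v0,c.shape)
A=f(a,3);B=f(c,3);H=max(A.shape[0],B.shape[0])
pad=lambda x:cv2.copyMakeBorder(x,0,H-x.shape[0],0,0,cv2.BORDER_CONSTANT)
cv2.imwrite("pics/cmp1.png",np.hstack([pad(A),pad(B)])[:600,:]);print(A.shape,B.shape)
E
```

```text
clock: 1.78
tcp_pos: [0.5316, 0.1206, 0.112]
ee_rot: [3.141, 0.001, -3.14]
contact_force: [-0.3, -0.0, 0.2]
width: 0.358
gripper_force: 0.0
0.531860669305226 0.12087721034094043 0.1122992237196395
[[311.4724 157.3351]
 [446.6747 154.8432]
 [432.5296 279.7029]
 [309.6778 280.4402]]
294 139 (156, 167, 3)
(375, 405, 3) (468, 501, 3)
```

Run:
```python
from h import *
a=load("w1")["pixels"][155:280,205:340]; b=load("w2")["pixels"][139:295,294:461]
f=lambda im,k:cv2.resize(im,None,fx=k,fy=k,interpolation=cv2.INTER_CUBIC)
A=f(a,2.6);B=f(b,2.6);H=B.shape[0];A=cv2.copyMakeBorder(A,0,H-A.shape[0],0,0,cv2.BORDER_CONSTANT)
cv2.imwrite("pics/cmp2.png",np.hstack([A,B]));print(A.shape,B.shape)
```

```text
(406, 351, 3) (406, 434, 3)
```

View pics/cmp2.png

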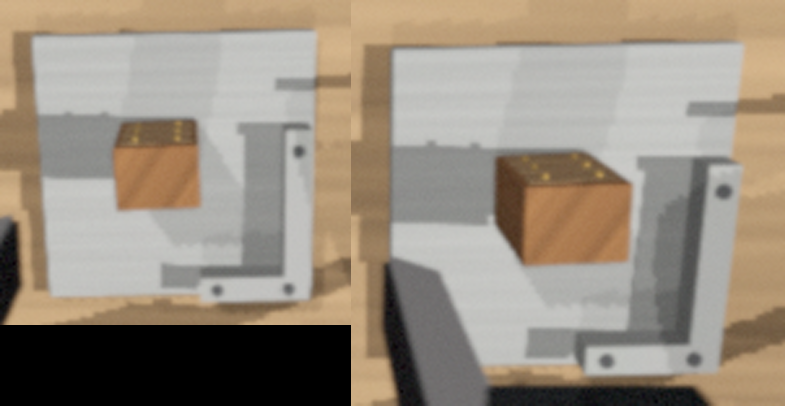

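Cropped views: left is w1 and right is w2, both at 2.6x. In w1 the chest top corners are at (113,149), (199,142), (200,207) and (117,210). In w2 they are at (517,186), (631,182), (629,263) and (524,265). The plate and stop corners can be read in both, so I'll fit the models.

```bash
cat > fit.py <<'E'
from h import *
from scipy.optimize import least_squares
def fit(obs,x0):  # obs: (image, body point, uv); state x,y,z,yaw
    def f(q):
        r=R.from_euler("z",q[3])
        return np.concatenate([proj(d,r.apply(p)+q[:3])-uv for d,p,uv in obs])
    s=least_squares(f,x0,loss="soft_l1",f_scale=.7); return s.x,f(s.x).reshape(-1,2)
E
python3 - <<'E'
from fit import *
w1,w2=load("w1"),load("w2")
a=lambda X,Y:(w1,205+(X+.5)/2.6-.5,155+(Y+.5)/2.6-.5)
b=lambda X,Y:(w2,294+(X-350.5)/2.6-.5,139+(Y+.5)/2.6-.5)
m=lambda L:[(t[0],np.array(p)/1e3,np.array(t[1:])) for p,t in L]
J=m([((-65,65,8),a(316,30)),((-65,-65,8),a(33,37)),((65,-65,8),a(51,296)),((-22,50,22),a(284,129)),((-22,62,22),a(311,129)),((50,50,22),a(282,275)),((62,62,22),a(311,298)),((50,10,22),a(201,277)),((62,10,22),a(201,302)),
((-65,65,8),b(742,42)),((-65,-65,8),b(392,49)),((-22,50,22),b(709,167)),((-22,62,22),b(741,168)),((50,50,22),b(690,346)),((62,62,22),b(720,374)),((50,10,22),b(586,349)),((62,10,22),b(584,376))])
q,r=fit(J,[.545,.21,0,0]);print("jig",q);print(np.hypot(*r.T))
C=m([((-14,-18,46),a(113,149)),((-14,18,46),a(199,142)),((14,18,46),a(200,207)),((14,-18,46),a(117,210)),((-14,18,0),a(193,119)),((-14,-18,0),a(123,121)),
((-14,-18,46),b(517,186)),((-14,18,46),b(631,182)),((14,18,46),b(629,263)),((14,-18,46),b(524,265)),((-14,-18,0),b(497,162)),((-14,18,0),b(582,151))])
c,r=fit(C,[.54,.2,.008,0]);print("chest",c);print(np.hypot(*r.T))
d=R.from_euler("z",-q[3]).apply(c[:3]-q[:3]);print("chest in jig",d,c[3]-q[3])
h=R.from_euler("z",q[3]).apply([.036,.032,.008])+q[:3];print("home",h)
E
```

```text
jig [ 0.5524  0.2192 -0.0014  0.0237]
[0.3204 0.7985 0.7977 0.8397 0.538  1.1887 0.8406 0.6851 0.1105 0.7931
 0.4713 0.5907 1.2618 0.581  1.4646 0.8837 0.5836]
chest [0.5423 0.2115 0.0042 0.0524]
[0.2926 0.8071 0.6459 0.5451 1.676  0.7987 2.1398 0.098  1.0834 1.2368
 3.2063 1.5797]
chest in jig [-0.0102 -0.0074  0.0056] 0.02868961248482671
home [0.5876 0.252  0.0066]
```

```bash
python3 shift.py '[[[0.03, 0.03, 0.0, 0, 0, -0.024, 0], [0.045, 0.06, 0.0, 0, 0, -0.024, 0], [0.045, 0.09, 0.0, 0, 0, -0.024, 0], [0.045, 0.09, 0.035, 0, 0, -0.024, 0], [0.045, 0.09, 0.07, 0, 0, -0.024, 0], [0.045, 0.09, 0.0965, 0, 0, -0.024, 0], [0.045, 0.09, 0.0965, 0, 0, -0.024, 0], [0.045, 0.09, 0.0965, 0, 0, -0.024, 0]]]'
```

```text
clock: 2.5
tcp_pos: [0.4864, 0.2104, 0.0153]
ee_rot: [-3.142, -0.001, -3.116]
contact_force: [0.0, -0.0, 0.6]
width: 0.006
gripper_force: 0.0
```

```bash
python3 shift.py '[[[-0.015, 0, 0, 0, 0, 0, 0], [-0.028, 0, 0, 0, 0, 0, 0], [-0.033, 0, 0, 0, 0, 0, 0], [-0.038, 0, 0, 0, 0, 0, 0], [-0.043, 0, 0, 0, 0, 0, 0], [-0.048, 0, 0, 0, 0, 0, 0], [-0.053, 0, 0, 0, 0, 0, 0], [-0.058, 0, 0, 0, 0, 0, 0], [-0.063, 0, 0, 0, 0, 0, 0], [-0.067, 0, 0, 0, 0, 0, 0]]]'; python3 shift.py '[[[-0.003, 0, 0, 0, 0, 0, 0], [-0.006, 0, 0, 0, 0, 0, 0], [-0.008, 0, 0, 0, 0, 0, 0], [-0.008, 0, 0, 0, 0, 0, 0]]]';python3 shift.py '[[[-0.001, 0, 0, 0, 0, 0, 0], [-0.002, 0, 0, 0, 0, 0, 0], [-0.002, 0, 0, 0, 0, 0, 0]]]'
```

```text
clock: 3.33
tcp_pos: [0.5541, 0.2109, 0.0146]
ee_rot: [-3.142, -0.0, -3.117]
contact_force: [1.0, 0.2, 0.4]
width: 0.006
gripper_force: 0.2
clock: 3.67
tcp_pos: [0.5619, 0.211, 0.0146]
ee_rot: [3.142, 0.0, -3.118]
contact_force: [-0.4, 0.1, -0.4]
width: 0.004
gripper_force: 0.0
clock: 3.92
tcp_pos: [0.5637, 0.2111, 0.0147]
ee_rot: [3.142, 0.0, -3.117]
contact_force: [0.8, 1.0, -0.3]
width: 0.008
gripper_force: 0.1
```

```bash
python3 shift.py '[[[0.03, 0, 0, 0, 0, 0, 0], [0.03, -0.03, 0, 0, 0, 0, 0], [0.03, -0.055, 0, 0, 0, 0, 0], [0.01, -0.055, 0, 0, 0, 0, 0], [-0.012, -0.055, 0, 0, 0, 0, 0], [-0.022, -0.055, 0, 0, 0, 0, 0], [-0.022, -0.055, 0, 0, 0, 0, 0], [-0.022, -0.045, 0, 0, 0, 0, 0], [-0.022, -0.04, 0, 0, 0, 0, 0], [-0.022, -0.035, 0, 0, 0, 0, 0]]]'; python3 shift.py '[[[0, 0.005, 0, 0, 0, 0, 0], [0, 0.01, 0, 0, 0, 0, 0], [0, 0.015, 0, 0, 0, 0, 0], [0, 0.02, 0, 0, 0, 0, 0], [0, 0.025, 0, 0, 0, 0, 0], [0, 0.03, 0, 0, 0, 0, 0], [0, 0.035, 0, 0, 0, 0, 0], [0, 0.035, 0, 0, 0, 0, 0]]]'
python3 - <<'E'
from h import *
d=snap("wrist","w3"); p,r=tool(); print(p)
cv2.imwrite("pics/w3c.png",cv2.resize(d["pixels"][120:300,200:420],None,fx=3,fy=3,interpolation=cv2.INTER_CUBIC))
E
```

```text
clock: 4.75
tcp_pos: [0.5857, 0.1777, 0.0147]
ee_rot: [-3.142, -0.0, -3.117]
contact_force: [0.2, 0.6, 0.1]
width: 0.007
gripper_force: 0.0
clock: 5.42
tcp_pos: [0.5855, 0.2126, 0.0146]
ee_rot: [3.141, 0.0, -3.117]
contact_force: [0.3, 0.4, 0.2]
width: 0.005
gripper_force: 0.0
[0.5855 0.2121 0.0146]
```

View pics/w3c.png

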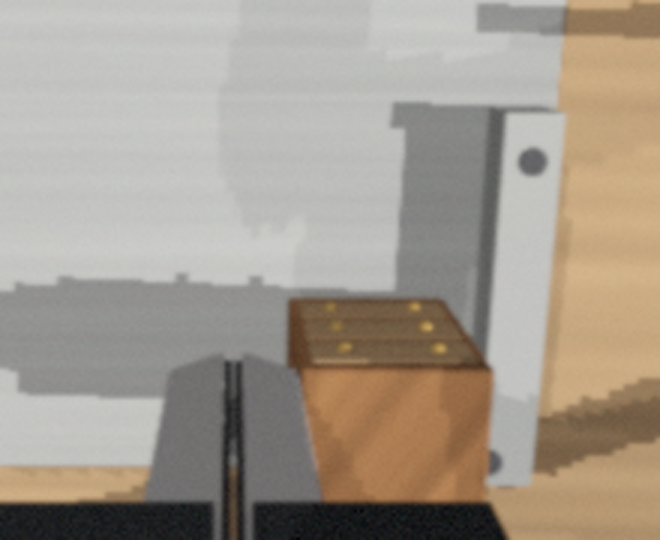

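The fingers are at (235,400) in the crop and the chest at (390,400), a few mm from the side stop and square. I'll keep pushing in y until it makes contact.

```bash
python3 shift.py '[[[0, 0.003, 0, 0, 0, 0, 0], [0, 0.006, 0, 0, 0, 0, 0], [0, 0.006, 0, 0, 0, 0, 0]]]'; for i in 1 2; do python3 shift.py '[[[0, 0.001, 0, 0, 0, 0, 0], [0, 0.002, 0, 0, 0, 0, 0], [0, 0.002, 0, 0, 0, 0, 0]]]'|grep -E "tcp_pos|cont"; done
```

```text
clock: 5.72
tcp_pos: [0.5855, 0.218, 0.0147]
ee_rot: [3.141, 0.0, -3.117]
contact_force: [-0.5, -0.3, -0.6]
width: 0.004
gripper_force: 0.1
tcp_pos: [0.5854, 0.2197, 0.0147]
contact_force: [0.2, -0.4, -0.1]
tcp_pos: [0.5856, 0.2212, 0.015]
contact_force: [-0.4, -3.5, 3.2]
```

```bash
python3 shift.py '[[[0, 0.001, 0, 0, 0, 0, 0], [0, 0.001, 0, 0, 0, 0, 0], [0, 0.001, 0, 0, 0, 0, 0]]]'; python3 shift.py '[[[0, -0.005, 0, 0, 0, 0, 0], [0, -0.04, 0, 0, 0, 0, 0], [0.03, -0.045, 0, 0, 0, 0, 0], [0.055, -0.03, 0, 0, 0, 0, 0], [0.055, 0, 0, 0, 0, 0, 0], [0.055, 0.03, 0, 0, 0, 0, 0], [0.035, 0.03, 0, 0, 0, 0, 0], [0.028, 0.03, 0, 0, 0, 0, 0], [0.026, 0.03, 0, 0, 0, 0, 0], [0.026, 0.03, 0, 0, 0, 0, 0]]]'
```

```text
clock: 6.47
tcp_pos: [0.5858, 0.2216, 0.0153]
ee_rot: [-3.14, 0.001, -3.118]
contact_force: [-1.2, -9.7, 6.8]
width: 0.006
gripper_force: 4.7
clock: 7.3
tcp_pos: [0.5586, 0.2512, 0.0142]
ee_rot: [-3.141, -0.001, -3.118]
contact_force: [0.8, 0.4, -0.8]
width: 0.01
gripper_force: 0.0
```

```bash
python3 shift.py '[[[-0.003, 0, 0, 0, 0, 0, 0], [-0.005, 0, 0, 0, 0, 0, 0], [-0.005, 0, 0, 0, 0, 0, 0]]]'|grep -E "tcp_pos|cont"; for i in 1 2; do python3 shift.py '[[[-0.001, 0, 0, 0, 0, 0, 0], [-0.002, 0, 0, 0, 0, 0, 0], [-0.002, 0, 0, 0, 0, 0, 0]]]'|grep -E "tcp_pos|cont"; done
```

```text
tcp_pos: [0.5637, 0.2517, 0.0147]
contact_force: [0.2, 0.1, -0.7]
tcp_pos: [0.5647, 0.2521, 0.0147]
contact_force: [-7.9, -1.5, 5.3]
tcp_pos: [0.5653, 0.2522, 0.0151]
contact_force: [-19.8, -3.5, 16.0]
```

```bash
python3 shift.py '[[[0.02, 0, 0, 0, 0, 0, 0], [0.035, 0, -0.02, 0, 0, 0, 0], [0.035, -0.03, -0.055, 0, 0, 0, 0], [0.02, -0.07, -0.095, 0, 0, 0, 1], [0, -0.09, -0.095, 0, 0, 0, 1], [-0.01, -0.09, -0.095, 0, 0, 0, 1], [-0.01, -0.09, -0.095, 0, 0, 0, 0], [-0.01, -0.09, -0.095, 0, 0, 0, 0]]]'
python3 - <<'E'
from h import *
d=snap("wrist","w4"); p,r=tool(); print(p)
cv2.imwrite("pics/w4c.png",cv2.resize(d["pixels"][110:300,290:480],None,fx=3.1,fy=3.1,interpolation=cv2.INTER_CUBIC))
E
```

```text
clock: 8.72
tcp_pos: [0.5795, 0.1624, 0.1092]
ee_rot: [-3.142, -0.001, -3.118]
contact_force: [0.3, 0.7, -0.6]
width: 0.113
gripper_force: 0.0
[0.5789 0.1629 0.1088]
```

View pics/w4c.png

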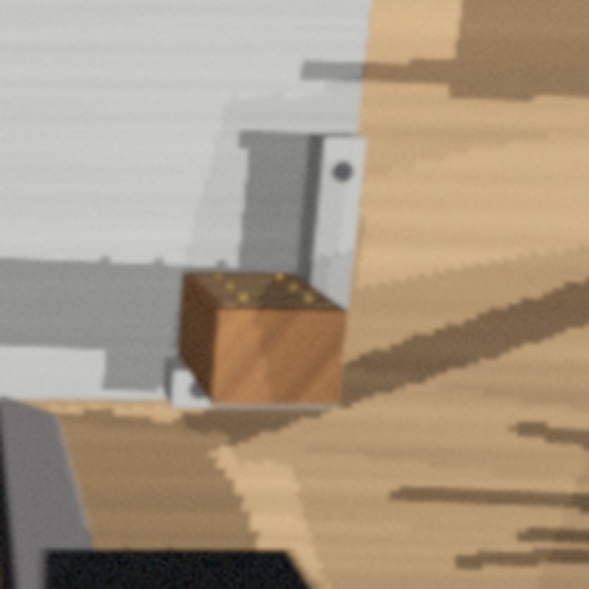

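The chest sits in the corner with its front at (217,310) to (346,308), parallel to the stops. Both contacts were also felt as forces. Next, the tongs.

```bash
python3 shift.py '[[[0.006, -0.037, -0.02, 0, 0, 0.024, 1], [0.012, -0.074, -0.04, 0, 0, 0.024, 1], [0.018, -0.111, -0.06, 0, 0, 0.024, 1], [0.024, -0.148, -0.07, 0, 0, 0.024, 1], [0.03, -0.185, -0.07, 0, 0, 0.024, 1], [0.036, -0.222, -0.07, 0, 0, 0.024, 1], [0.042, -0.259, -0.07, 0, 0, 0.024, 1], [0.048, -0.296, -0.07, 0, 0, 0.024, 1], [0.054, -0.333, -0.07, 0, 0, 0.024, 1], [0.059, -0.369, -0.07, 0, 0, 0.024, 1]]]'>/dev/null; python3 shift.py '[[[0, 0, 0, 0, 0, 0, 1], [0, 0, 0, 0, 0, 0, 1], [0, 0, 0, 0, 0, 0, 1], [0, 0, 0, 0, 0, 0, 1]]]'
python3 - <<'E'
from h import *
d=snap("wrist","t1"); p,r=tool(); print(p)
E
python3 shift.py '[[[0, 0.04, 0.02, 0, 0, 0, 1], [0, 0.07, 0.04, 0, 0, 0, 1], [0.0, 0.07, 0.04, 0, 0, 0, 1], [0.0, 0.07, 0.04, 0, 0, 0, 1]]]'>/dev/null
python3 - <<'E'
from h import *
d=snap("wrist","t2"); p,r=tool(); print(p)
a=load("t1"); B=[]
f=lambda im,k:cv2.resize(im,None,fx=k,fy=k,interpolation=cv2.INTER_CUBIC)
for im in (a,d):
    uv=np.array([proj(im,q) for q in ((.48,-.27,.03),(.48,-.16,.03),(.67,-.27,.03),(.67,-.16,.03))])
    u0,v0=uv.min(0).astype(int)-8;u1,v1=uv.max(0).astype(int)+8;u0=max(u0,0);v0=max(v0,0);print(u0,v0,u1,v1);c=im["pixels"][v0:v1,u0:u1];B.append(f(c,2.4))
H=max(x.shape[0] for x in B);o=np.hstack([cv2.copyMakeBorder(x,0,H-x.shape[0],0,0,cv2.BORDER_CONSTANT) for x in B]);print([x.shape for x in B])
cv2.imwrite("pics/cmpT.png",o[:600,:800])
E
```

```text
clock: 9.93
tcp_pos: [0.5299, -0.2062, 0.1794]
ee_rot: [3.141, -0.0, -3.14]
contact_force: [-0.7, -0.2, 0.0]
width: 0.993
gripper_force: 0.0
[ 0.53   -0.2063  0.1795]
[ 0.53   -0.1369  0.14  ]
209 138 326 309
129 142 261 329
[(410, 281, 3), (449, 317, 3)]
```

View pics/cmpT.png

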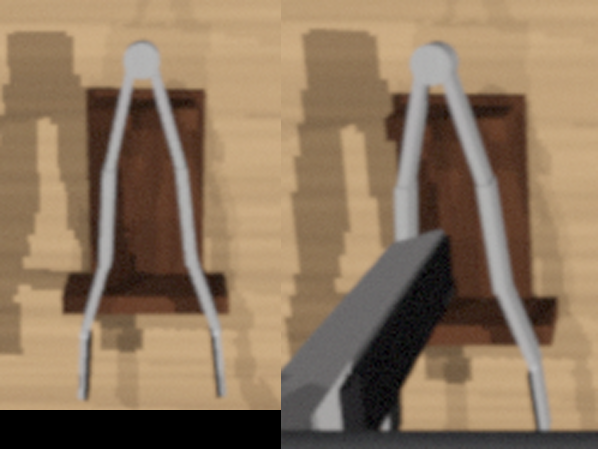

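In the left half (t1) the hinge disc is at (141,60) and the waist kinks at (103,172), (187,165), (103,265) and (190,263). In the right half (t2) the hinge is at (434,62) and the right kinks at (493,183) and (513,290). I'll fit them.

Run:
```python
from fit import *
t1,t2=load("t1"),load("t2")
a=lambda X,Y:(t1,np.array([209+(X+.5)/2.4-.5,138+(Y+.5)/2.4-.5]))
b=lambda X,Y:(t2,np.array([129+(X-280.5)/2.4-.5,142+(Y+.5)/2.4-.5]))
for n,o in [("hinge",[a(141,60),b(434,62)]),("rearR",[a(187,166),b(494,183)]),("frontR",[a(191,264),b(513,290)]),("rearL",[a(104,172),b(398,185)]),("tipR(top inner end)",[a(222,396),b(547,430)])]: print(n,*tri(o))
h=.013
O=[(*a(141,60),(-.075,0,h)),(*a(104,172),(-.024,-.0193,h)),(*a(187,166),(-.024,.0193,h)),(*a(103,265),(.024,-.0234,h)),(*a(191,264),(.024,.0234,h)),(*b(434,62),(-.075,0,h)),(*b(494,183),(-.024,.0193,h)),(*b(398,185),(-.024,-.0193,h)),(*b(513,290),(.024,.0234,h))]
q,r=fit([(d,np.array(p),uv) for d,uv,p in O],[.56,-.218,.031,0]);print(q,np.hypot(*r.T))
print("tips mid on z=.044",plane(*a(84,398),.044),plane(*a(221,396),.044))
# grasp pose
p,rr=tool();w=q[:3]+[0,0,.007];print("waist",w,"tool delta",rr.inv().apply(w+[0,0,-.019]-p),"yaw",q[3],rr.as_euler("xyz"))
```

```text
hinge [ 0.4958 -0.2156  0.038 ] [np.float64(0.21662762365822674), np.float64(0.244501146019822)]
rearR [ 0.546  -0.1943  0.0364] [np.float64(0.25290553625791334), np.float64(0.28383475694757165)]
frontR [ 0.6022 -0.1911  0.0196] [np.float64(0.29754536799337533), np.float64(0.330907810150146)]
rearL [ 0.5469 -0.233   0.0406] [np.float64(0.6612285502578505), np.float64(0.7431431174970548)]
tipR(top inner end) [ 0.6674 -0.1753  0.0339] [np.float64(0.9366117213150902), np.float64(1.0424663762278958)]
[ 0.5707 -0.2128  0.0248  0.0377] [0.3202 0.7964 0.5423 0.8286 2.9883 0.1299 0.4465 1.1027 0.6753]
tips mid on z=.044 [ 0.6637 -0.2447  0.044 ] [ 0.6624 -0.1764  0.044 ]
waist [ 0.5707 -0.2128  0.0318] tool delta [-0.0405 -0.076   0.1272] yaw 0.0376635120490676 [-3.1414  0.0002 -3.139 ]
```

Run:
```python
from fit import *
t1,t2=load("t1"),load("t2")
a=lambda X,Y:(t1,np.array([209+(X+.5)/2.4-.5,138+(Y+.5)/2.4-.5]))
b=lambda X,Y:(t2,np.array([129+(X-280.5)/2.4-.5,142+(Y+.5)/2.4-.5]))
for z in (.038,.044):
    h1,h2=plane(*a(141,60),z),plane(*b(434,62),z); tm=(plane(*a(84,398),z)+plane(*a(221,396),z))/2
    km=(plane(*a(104,172),z)+plane(*a(187,166),z)+plane(*a(103,265),z)+plane(*a(191,264),z))/4
    h=(h1+h2)/2;v=tm-h;y=np.arctan2(v[1],v[0]);print(z,h1,h2,"tip",tm,"yaw",y,"len",np.hypot(*v[:2]),"waist",h+.075*np.array([np.cos(y),np.sin(y),0]),"kinks mean",km)
```

```text
0.038 [ 0.4961 -0.2156  0.038 ] [ 0.4956 -0.2156  0.038 ] tip [ 0.6668 -0.2106  0.038 ] yaw 0.02892707176247922 len 0.1709906535656095 waist [ 0.5708 -0.2134  0.038 ] kinks mean [ 0.5707 -0.2135  0.038 ]
0.044 [ 0.4953 -0.2154  0.044 ] [ 0.4948 -0.214   0.044 ] tip [ 0.6631 -0.2105  0.044 ] yaw 0.02471650150573302 len 0.16804132332073243 waist [ 0.57   -0.2128  0.044 ] kinks mean [ 0.5687 -0.2133  0.044 ]
```

```bash
python3 shift.py '[[[-0.02, -0.038, 0, 0, 0, -0.024, 1], [-0.04, -0.076, 0, 0, 0, -0.024, 1], [-0.04, -0.076, 0.035, 0, 0, -0.024, 1], [-0.04, -0.076, 0.07, 0, 0, -0.024, 1], [-0.04, -0.076, 0.1, 0, 0, -0.024, 1], [-0.04, -0.076, 0.121, 0, 0, -0.024, 1], [-0.04, -0.076, 0.121, 0, 0, -0.024, 1], [-0.04, -0.076, 0.121, 0, 0, -0.024, 1]]]' 30 && python3 shift.py '[[[0, 0, 0, 0, 0, 0, 0.383], [0, 0, 0, 0, 0, 0, 0.383], [0, 0, 0, 0, 0, 0, 0.383], [0, 0, 0, 0, 0, 0, 0.383], [0, 0, 0, 0, 0, 0, 0.383], [0, 0, 0, 0, 0, 0, 0.383], [0, 0, 0, 0, 0, 0, 0.383], [0, 0, 0, 0, 0, 0, 0.383], [0, 0, 0, 0, 0, 0, 0.383], [0, 0, 0, 0, 0, 0, 0.383]]]'
```

```text
clock: 11.03
tcp_pos: [0.5699, -0.2145, 0.0191]
ee_rot: [3.142, -0.0, -3.118]
contact_force: [0.1, -0.4, 1.1]
width: 1.0
gripper_force: 0.0
clock: 11.87
tcp_pos: [0.5698, -0.2138, 0.0187]
ee_rot: [-3.142, 0.0, -3.117]
contact_force: [-1.0, -0.4, 0.6]
width: 0.389
gripper_force: 4.4
```

```bash
python3 shift.py '[[[0, 0, -0.005, 0, 0, 0, 0.383], [0, 0, -0.015, 0, 0, 0, 0.383], [0, 0, -0.03, 0, 0, 0, 0.383], [0, 0, -0.05, 0, 0, 0, 0.383], [0, 0, -0.075, 0, 0, 0, 0.383], [0, 0, -0.1, 0, 0, 0, 0.383], [0, 0, -0.11, 0, 0, 0, 0.383], [0, 0, -0.11, 0, 0, 0, 0.383]]]'
python3 - <<'E'
from h import *
a=snap("scene","s5");d=snap("wrist","w5")
p,r=tool();print(p)
o=p+r.apply([0,0,-.019]);print(o)
uv=proj(a,o).astype(int);print(uv,proj(a,o+[.08,0,0]))
f=lambda im,k:cv2.resize(im,None,fx=k,fy=k,interpolation=cv2.INTER_CUBIC)
A=f(a["pixels"][uv[1]-70:uv[1]+80,uv[0]-65:uv[0]+65],3);B=f(d["pixels"][195:420,190:370],2)
o=np.hstack([A,B]);cv2.imwrite("pics/c5.png",o);print(o.shape)
E
```

```text
clock: 12.53
tcp_pos: [0.5708, -0.2143, 0.1317]
ee_rot: [-3.14, 0.004, -3.117]
contact_force: [0.4, 0.2, -0.3]
width: 0.383
gripper_force: 4.2
[ 0.5694 -0.2137  0.1279]
[ 0.5695 -0.2137  0.1469]
[224 255] [257.8531 270.9358]
(450, 750, 3)
```

View pics/c5.png

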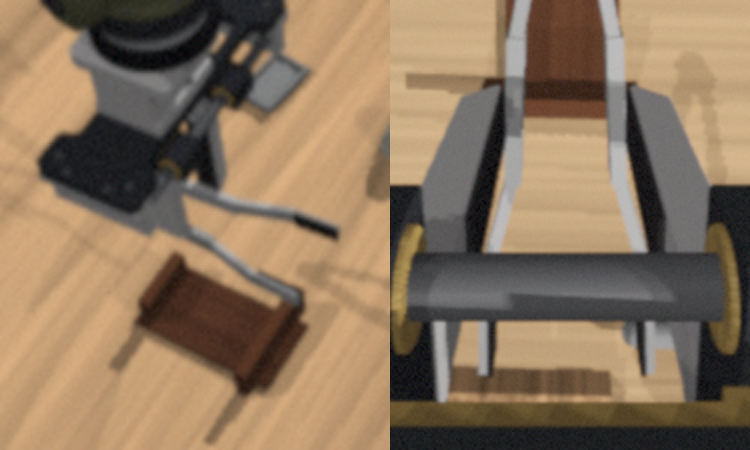

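The tongs are up. In the wrist crop the tip ends are at (484,376) and (646,374). In the scene crop they are at (300,300) and (338,235). I'll triangulate them to check the pitch and the centre line.

Run:
```python
from fit import *
s,w=load("s5"),load("w5")
a=lambda X,Y:(s,np.array([159+(X+.5)/3-.5,185+(Y+.5)/3-.5]))
b=lambda X,Y:(w,np.array([190+(X-390+.5)/2-.5,195+(Y+.5)/2-.5]))
p,r=tool();C=[]
for n,o in [("L",[a(338,235),b(646,374)]),("R",[a(300,298),b(484,376)])]:
    q,e=tri(o);C.append(r.inv().apply(q-p));print(n,q,e,"in tool",C[-1])
# using wrist only, at tip plane height tool z=-.019-.006
for z in (-.019,-.026):
    for X,Y in ((646,374),(484,376)):
        q=plane(*b(X,Y),p[2]-z);print(z,r.inv().apply(q-p))
# waist sides seen near fingers top: rear kink points
for X,Y in ((513,37),(617,37),(514,133),(618,133)):
    q=plane(*b(X,Y),p[2]+.026);print(r.inv().apply(q-p))
```

```text
L [ 0.6657 -0.1845  0.1507] [np.float64(1.128188414825995), np.float64(3.451134391357913)] in tool [-0.0969  0.0268 -0.0229]
R [ 0.6677 -0.2395  0.1515] [np.float64(0.6469774341467124), np.float64(1.8269447065015567)] in tool [-0.0976 -0.0282 -0.0236]
-0.019 [-0.102   0.0296 -0.0191]
-0.019 [-0.1029 -0.0279 -0.0191]
-0.026 [-0.0953  0.0285 -0.026 ]
-0.026 [-0.0961 -0.0268 -0.0261]
[ 0.0243 -0.0144 -0.026 ]
[ 0.0243  0.0159 -0.026 ]
[-0.0061 -0.0147 -0.026 ]
[-0.0061  0.0169 -0.026 ]
```

```bash
python3 shift.py '[[[0.01, 0.01, 0, 0, 0, 0, 0.383], [0.02, 0.03, 0, 0, 0, 0, 0.383], [0.03, 0.06, 0, 0, 0, 0, 0.383], [0.04, 0.09, 0, 0, 0, 0, 0.383], [0.05, 0.12, 0, 0, 0, 0, 0.383], [0.06, 0.15, 0, 0, 0, 0, 0.383], [0.07, 0.18, 0, 0, 0, 0, 0.383], [0.08, 0.21, 0, 0, 0, 0, 0.383], [0.09, 0.24, 0, 0, 0, 0, 0.383], [0.1, 0.27, 0, 0, 0, 0, 0.383]]]'>/dev/null; python3 shift.py '[[[0.002, 0.03, 0, 0, 0, 0, 0.383], [0.004, 0.06, 0, 0, 0, 0, 0.383], [0.006, 0.09, 0, 0, 0, 0, 0.383], [0.008, 0.12, 0, 0, 0, 0, 0.383], [0.01, 0.15, 0, 0, 0, 0, 0.383], [0.01, 0.175, 0, 0, 0, 0, 0.383], [0.01, 0.19, 0, 0, 0, 0, 0.383], [0.01, 0.195, 0, 0, 0, 0, 0.383], [0.01, 0.195, 0, 0, 0, 0, 0.383], [0.01, 0.195, 0, 0, 0, 0, 0.383]]]'
python3 - <<'E'
from h import *
p,r=tool();print(p,r.as_euler("xyz"),r.inv().apply(np.array([.45,.2487,.02])-p),r.inv().apply(np.array([.5076,.2501,.02])-p))
E
```

```text
clock: 14.3
tcp_pos: [0.4482, 0.2476, 0.1277]
ee_rot: [-3.141, -0.001, -3.117]
contact_force: [-0.8, 0.4, -0.5]
width: 0.382
gripper_force: 4.2
[0.4482 0.2476 0.1277] [-3.1408 -0.0015 -3.1173] [-0.002   0.0011  0.1077] [-0.0596  0.0011  0.1076]
```

```bash
python3 shift.py '[[[0, 0.001, 0.03, 0, 0, 0, 0.383], [0, 0.001, 0.065, 0, 0, 0, 0.383], [0, 0.001, 0.095, 0, 0, 0, 0.383], [0, 0.001, 0.1075, 0, 0, 0, 0.383], [0, 0.001, 0.1075, 0, 0, 0, 0.383], [0, 0.001, 0.1075, 0, 0, 0, 0.383]]]'; python3 shift.py '[[[-0.01, 0, 0, 0, 0, 0, 0.383], [-0.02, 0, 0, 0, 0, 0, 0.383], [-0.03, 0, 0, 0, 0, 0, 0.383], [-0.04, 0, 0, 0, 0, 0, 0.383], [-0.05, 0, 0, 0, 0, 0, 0.383], [-0.0595, 0, 0, 0, 0, 0, 0.383], [-0.0595, 0, 0, 0, 0, 0, 0.383], [-0.0595, 0, 0, 0, 0, 0, 0.383]]]'
python3 - <<'E'
from h import *
a=snap("scene","s6");d=snap("wrist","w6");t=snap("top","t6")
p,r=tool();print(p)
f=lambda im,k:cv2.resize(im,None,fx=k,fy=k,interpolation=cv2.INTER_CUBIC)
def crop(im,c,n):
    u,v=proj(im,c).astype(int);return im["pixels"][v-n:v+n,u-n:u+n],(u,v)
c=(.5876,.252,.04)
x,u1=crop(a,c,33);y,u2=crop(t,c,33);print(u1,u2)
B=f(d["pixels"][240:420,200:360],2.2)
o=np.hstack([f(x,6),B]);
o=np.hstack([f(x,6),B]) if B.shape[0]==396 else None
cv2.imwrite("pics/c6.png",o);print(o.shape)
E
```

```text
clock: 14.8
tcp_pos: [0.4486, 0.2484, 0.0211]
ee_rot: [-3.141, -0.001, -3.119]
contact_force: [-0.4, 0.0, 0.4]
width: 0.38
gripper_force: 4.2
clock: 15.47
tcp_pos: [0.5085, 0.2506, 0.0223]
ee_rot: [3.141, 0.001, -3.118]
contact_force: [-0.9, 0.4, -0.2]
width: 0.383
gripper_force: 4.2
[0.5077 0.2508 0.0217]
(np.int64(325), np.int64(154)) (np.int64(185), np.int64(224))
(396, 748, 3)
```

View pics/c6.png

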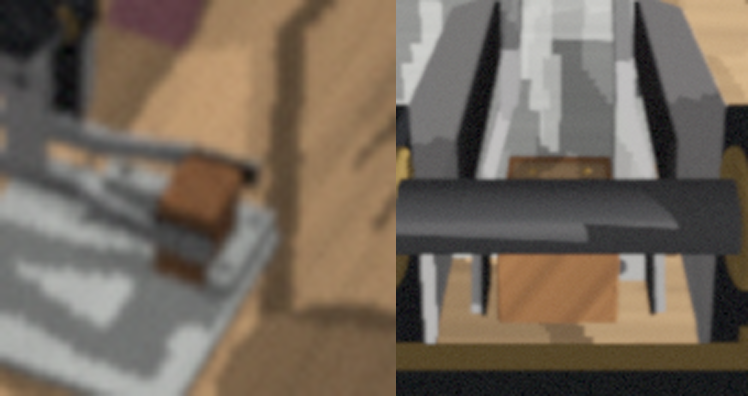

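The tongs straddle the chest. In the wrist crop the tip inner edges are at x≈484 and 654 and the chest top spans x=498–617, so the chest looks about 3 mm to -y of the tongs' centre. I'll check this against the earlier view.

Run:
```python
from fit import *
w4,w6=load("w4"),load("w6")
a=lambda X,Y:(w4,np.array([290+(X+.5)/3.1-.5,110+(Y+.5)/3.1-.5]))
b=lambda X,Y:(w6,np.array([200+(X-396+.5)/2.2-.5,240+(Y+.5)/2.2-.5]))
for n,z,pt in [("w4 chest top",.054,[a(217,310),a(346,308),a(341,404),a(214,404)]),("w4 sidestop inner top near, outer",.022,[a(323,136),a(366,135)]),("w4 farstop outer-left",.022,[a(172,407)]),
 ("w6 chest top back L,R",.054,[b(498,322),b(617,320)]),("w6 chest front top",.054,[b(510,180),b(611,180)]),("w6 tips inner top",.047,[b(481,312),b(657,312)]),("w6 tips inner bottom",.034,[b(488,312),b(651,312)])]:
    P=np.array([plane(*q,z) for q in pt]);print(n,P,"mean",P.mean(0))
p,r=tool();print(p)
g,w=w6["pixels"],None
# row profiles to read edges sharply
for row in (374,380):
    print(row,[int(x) for x in g[row,225:330].sum(1)//3])
```

```text
w4 chest top [[0.5728 0.2326 0.054 ]
 [0.5714 0.2676 0.054 ]
 [0.5991 0.2697 0.054 ]
 [0.5999 0.2343 0.054 ]] mean [0.5858 0.251  0.054 ]
w4 sidestop inner top near, outer [[0.5282 0.2675 0.022 ]
 [0.5277 0.28   0.022 ]] mean [0.528  0.2738 0.022 ]
w4 farstop outer-left [[0.6132 0.2303 0.022 ]] mean [0.6132 0.2303 0.022 ]
w6 chest top back L,R [[0.5995 0.2334 0.054 ]
 [0.598  0.2689 0.054 ]] mean [0.5987 0.2512 0.054 ]
w6 chest front top [[0.5508 0.2368 0.054 ]
 [0.5502 0.2651 0.054 ]] mean [0.5505 0.251  0.054 ]
w6 tips inner top [[0.6027 0.2275 0.047 ]
 [0.6015 0.2819 0.047 ]] mean [0.6021 0.2547 0.047 ]
w6 tips inner bottom [[0.6152 0.2282 0.034 ]
 [0.6139 0.2823 0.034 ]] mean [0.6146 0.2553 0.034 ]
[0.5077 0.2508 0.0217]
374 [128, 127, 128, 126, 125, 127, 128, 127, 124, 121, 117, 114, 107, 86, 47, 31, 51, 89, 121, 124, 118, 104, 111, 118, 119, 119, 115, 113, 114, 111, 110, 108, 106, 105, 105, 110, 109, 113, 113, 116, 120, 117, 119, 119, 117, 118, 117, 119, 116, 116, 119, 115, 114, 114, 113, 114, 114, 113, 112, 109, 108, 107, 104, 105, 104, 109, 107, 111, 117, 119, 120, 122, 121, 117, 123, 130, 145, 154, 157, 157, 158, 159, 157, 157, 156, 156, 156, 153, 136, 88, 42, 60, 100, 146, 166, 169, 168, 165, 158, 157, 157, 157, 157, 156, 154]
380 [128, 128, 128, 125, 127, 127, 128, 129, 140, 155, 169, 170, 160, 130, 74, 57, 86, 115, 126, 124, 119, 102, 106, 112, 113, 113, 109, 105, 106, 107, 108, 112, 112, 115, 117, 117, 117, 118, 119, 118, 116, 118, 115, 114, 118, 115, 116, 117, 115, 117, 115, 112, 114, 114, 110, 107, 106, 107, 105, 106, 107, 108, 111, 118, 123, 122, 123, 121, 120, 116, 118, 118, 117, 119, 127, 138, 148, 154, 153, 156, 155, 155, 156, 157, 154, 153, 155, 155, 152, 133, 91, 53, 87, 135, 164, 169, 171, 164, 157, 156, 155, 154, 155, 156, 157]
```

```bash
python3 shift.py '[[[0, -0.0015, 0, 0, 0, 0, 0.383], [0, -0.003, 0, 0, 0, 0, 0.383], [0, -0.003, 0, 0, 0, 0, 0.383], [0, -0.003, 0, 0, 0, 0, 0.383]]]' 30
python3 - <<'E'
from h import *
d=snap("wrist","w7");g=d["pixels"]
print([int(x) for x in g[374,230:325].sum(1)//3])
E
```

```text
clock: 15.95
tcp_pos: [0.508, 0.2478, 0.0212]
ee_rot: [3.142, -0.0, -3.117]
contact_force: [0.8, 0.4, -0.5]
width: 0.381
gripper_force: 4.2
[129, 126, 131, 140, 153, 152, 129, 105, 85, 42, 29, 55, 90, 119, 126, 126, 127, 125, 127, 115, 101, 104, 115, 117, 117, 122, 116, 116, 116, 114, 109, 109, 107, 108, 105, 105, 111, 109, 112, 115, 117, 115, 118, 118, 116, 115, 115, 117, 117, 116, 117, 115, 114, 116, 112, 115, 113, 111, 112, 109, 107, 107, 106, 104, 105, 106, 107, 110, 113, 117, 122, 120, 121, 121, 130, 143, 153, 156, 156, 155, 156, 156, 151, 135, 84, 46, 48, 90, 136, 166, 168, 169, 162, 155, 154]
```

Now centred, with gaps of 9.5 and 11 px. I'll squeeze.

```bash
python3 shift.py '[[[0, 0, 0, 0, 0, 0, 0.34], [0, 0, 0, 0, 0, 0, 0.32], [0, 0, 0, 0, 0, 0, 0.3], [0, 0, 0, 0, 0, 0, 0.28], [0, 0, 0, 0, 0, 0, 0.2], [0, 0, 0, 0, 0, 0, 0], [0, 0, 0, 0, 0, 0, 0], [0, 0, 0, 0, 0, 0, 0], [0, 0, 0, 0, 0, 0, 0], [0, 0, 0, 0, 0, 0, 0]]]' 30
```

```text
clock: 16.83
tcp_pos: [0.5081, 0.2479, 0.0211]
ee_rot: [3.142, 0.0, -3.117]
contact_force: [-0.7, 0.9, -1.0]
width: 0.295
gripper_force: 30.0
```

```bash
python3 - <<'E'
from h import *
d=snap("wrist","w8");g=d["pixels"]
for row in (366,374,382): print(row,[int(x) for x in g[row,230:325].sum(1)//3])
E
python3 shift.py '[[[0, 0, -0.002, 0, 0, 0, 0], [0, 0, -0.005, 0, 0, 0, 0], [0, 0, -0.01, 0, 0, 0, 0], [0, 0, -0.015, 0, 0, 0, 0], [0, 0, -0.02, 0, 0, 0, 0], [0, 0, -0.02, 0, 0, 0, 0]]]'
python3 - <<'E'
from h import *
a=snap("scene","s9");d=snap("wrist","w9")
p,r=tool();c=p+r.apply([-.08,0,-.019]);u,v=proj(a,c).astype(int)
f=lambda im,k:cv2.resize(im,None,fx=k,fy=k,interpolation=cv2.INTER_CUBIC)
o=np.hstack([f(a["pixels"][v-33:v+33,u-33:u+33],6),f(d["pixels"][240:420,200:360],2.2)]);print(p,u,v)
cv2.imwrite("pics/c9.png",o)
E
```

```text
366 [85, 86, 83, 87, 97, 115, 127, 130, 129, 128, 130, 132, 130, 127, 117, 114, 111, 101, 75, 49, 75, 105, 119, 121, 119, 116, 117, 113, 114, 117, 118, 116, 118, 118, 117, 113, 112, 111, 108, 105, 108, 107, 108, 107, 109, 111, 114, 115, 118, 118, 119, 116, 116, 113, 117, 115, 115, 113, 115, 114, 112, 109, 116, 112, 111, 110, 111, 110, 108, 105, 106, 106, 106, 102, 103, 96, 79, 103, 145, 164, 169, 170, 175, 179, 179, 180, 177, 173, 156, 142, 121, 95, 88, 85, 85]
374 [88, 85, 87, 102, 118, 125, 126, 127, 128, 121, 123, 126, 127, 124, 121, 113, 114, 106, 82, 52, 61, 96, 110, 117, 115, 117, 117, 114, 114, 116, 110, 107, 106, 109, 110, 107, 109, 109, 111, 112, 113, 117, 117, 117, 117, 116, 116, 116, 117, 115, 114, 115, 114, 113, 114, 113, 114, 115, 110, 110, 108, 106, 107, 103, 104, 100, 106, 108, 113, 117, 118, 119, 119, 122, 123, 115, 90, 118, 158, 168, 168, 164, 160, 154, 150, 152, 150, 153, 153, 151, 149, 136, 105, 88, 83]
382 [85, 93, 110, 119, 127, 127, 127, 130, 129, 129, 128, 127, 127, 131, 134, 142, 146, 142, 126, 93, 76, 88, 107, 110, 109, 108, 107, 104, 103, 109, 107, 110, 110, 114, 119, 118, 117, 115, 117, 116, 113, 115, 116, 112, 112, 112, 114, 113, 113, 114, 112, 113, 109, 108, 108, 104, 105, 105, 103, 106, 109, 112, 117, 120, 122, 122, 121, 117, 118, 116, 117, 116, 114, 120, 122, 120, 107, 128, 154, 160, 159, 158, 158, 156, 156, 157, 155, 154, 157, 156, 157, 154, 142, 115, 91]
clock: 17.38
tcp_pos: [0.5086, 0.2481, 0.0426]
ee_rot: [3.141, 0.002, -3.117]
contact_force: [-0.5, 0.2, -0.8]
width: 0.296
gripper_force: 30.0
[0.5082 0.2479 0.0415] 325 149
```

View pics/c9.png

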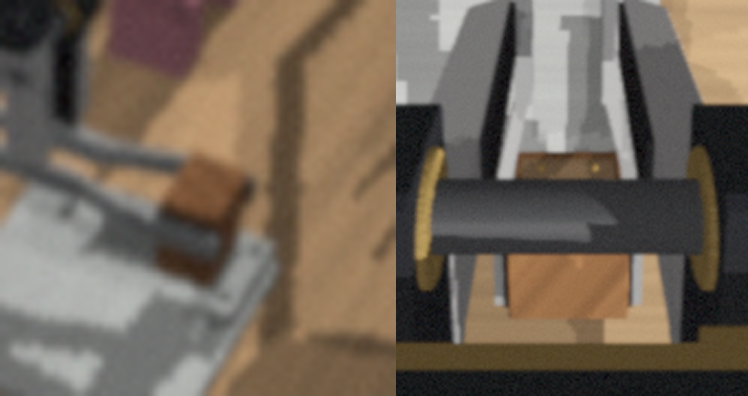

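The chest is up between the tips at (570,285) in the wrist crop, straight and following the tongs. I'll lift on, slowly.

```bash
python3 shift.py '[[[0, 0, -0.005, 0, 0, 0, 0], [0, 0, -0.015, 0, 0, 0, 0], [0, 0, -0.03, 0, 0, 0, 0], [0, 0, -0.05, 0, 0, 0, 0], [0, 0, -0.07, 0, 0, 0, 0], [0, 0, -0.09, 0, 0, 0, 0], [0, 0, -0.11, 0, 0, 0, 0], [0, 0, -0.125, 0, 0, 0, 0], [0, 0, -0.135, 0, 0, 0, 0], [0, 0, -0.14, 0, 0, 0, 0]]]'>/dev/null; python3 shift.py '[[[0, 0, 0, 0, 0, 0, 0], [0, 0, 0, 0, 0, 0, 0], [0, 0, 0, 0, 0, 0, 0], [0, 0, 0, 0, 0, 0, 0], [0, 0, 0, 0, 0, 0, 0], [0, 0, 0, 0, 0, 0, 0]]]'
python3 - <<'E'
from h import *
a=load("w9")["pixels"];d=snap("wrist","w10");s=snap("scene","s10");p,r=tool();print(p)
# chest patch located in wrist and scene images vs expectation
T=a[350:388,248:304];m=cv2.matchTemplate(d["pixels"],T,cv2.TM_CCOEFF_NORMED);print("wrist match (exp 248,350)",cv2.minMaxLoc(m)[1::2])
hsv=cv2.cvtColor(s["pixels"],cv2.COLOR_BGR2HSV)
for n in ("s9","s10"):
    im=load(n);q=p.copy()
    z=.0415 if n=="s9" else p[2]
    c=np.array([.5876,.2505,z-.0135+.023]);u,v=proj(im,c);hs=cv2.cvtColor(im["pixels"],cv2.COLOR_BGR2HSV)
    k=cv2.inRange(hs,(2,110,30),(14,255,190));k2=np.zeros_like(k);y,x=int(v),int(u);k2[y-16:y+16,x-16:x+16]=k[y-16:y+16,x-16:x+16]
    ys,xs=np.nonzero(k2);print(n,"exp",u,v,"brown",xs.mean(),ys.mean(),len(xs))
E
```

```text
clock: 18.82
tcp_pos: [0.5079, 0.2478, 0.1807]
ee_rot: [-3.141, -0.001, -3.117]
contact_force: [-0.1, 0.7, -1.6]
width: 0.3
gripper_force: 30.0
[0.508  0.2478 0.1809]
wrist match (exp 248,350) (0.9791817665100098, (248, 350))
s9 exp 325.579661685572 151.6856690545213 brown 325.7364864864865 149.22297297297297 148
s10 exp 328.7999916318126 111.0487231804364 brown 328.4679802955665 110.26108374384236 203
```

The chest has kept its exact place in the wrist view (248,350), and in the scene view it is where it should be. Its underside is about 0.167 m above the desk. I'm handing the job in.

```bash
python3 -c "
from rig import ctrl
print(ctrl.close_job())"
```

```text
the job is handed in; nothing more can be done
None
```

I pushed the chest home against both stops (contact felt on each), gripped it by its sides with the tongs, and handed in with it held straight, its underside about 16.7 cm above the desk, at about 19 s on the clock; the verdict was not shown.

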